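# Pass a printed gear through the width gauge

### The job

Check the 3-D printed gear in the width gauge: push it with the fingertips, flat along the worktop, through the narrow gap between the gauge's two fixed jaws, and leave it lying just behind the gauge, clear of the jaws. Push gently, do not pick it up or tip it, and leave the other loose things where they are.

Things in the scene. Friction and masses are not known exactly. Their poses are not given: they have to be found in the camera images.
- gear: 3-D printed spur gear lying flat on the worktop, the only toothed wheel there: 41 mm across the teeth, rim 10 mm thick (hub to 14 mm), about 20 g, loose. Origin at the centre of its underside, z up. It slides under a light push (under 1 N) on its rim. It starts on the robot's side of the gauge, its centre 60 mm or more before the gap and up to 200 mm to one side of the gap's axis.
- gauge: Width gauge: two equal metal jaws, 26 mm high (screw head 28 mm), screwed to the worktop with a 46 mm gap between them, 2.5 mm to spare each side of the gear. Origin on the worktop at the middle of the gap's narrowest place. x points through the gap away from the robot, within 0.25 rad of straight ahead; y runs left, jaw to jaw. The worktop is bare before and 140 mm behind the gap.
- left_jaw (a point): The gauge's left jaw: point on the worktop under the axis of its upright round nose (radius 16 mm), 39 mm left of the gap's middle. The jaw reaches 16 mm before and behind this point, its low foot plate (8 mm high, screws to 11 mm) 22 mm, and it runs 38 mm outwards.
- right_jaw (a point): The gauge's right jaw: the mirror image, its nose axis 39 mm right of the gap's middle, on the worktop.
- cap: bystander: black ribbed round cap without teeth, 42 mm wide and 14 mm high, loose, beside the left jaw. Origin at the centre of its underside.
- jar: bystander: small round lidded jar, 45 mm wide and 43 mm high, loose, beside the right jaw. Origin at the centre of its underside.
- clamp_knob: bystander: small black clamp knob, 35 mm wide and 33 mm high, loose, left of the work. Origin at the centre of its underside.
- cutter: bystander: slim snap-off cutter lying flat, 158 mm long, 17 mm wide, 12 mm high, loose, left of the work. Origin near the middle of its underside, long along its y.
Not all that is in view belongs to the job. Leave any green or purple look-alike of the gear alone.

How it is judged:
By the outcome, as a careful person would: the job done as asked, in the order asked, and still so for the second after the job is handed in, with the robot touching nothing.
It also fails if it takes over 51 s, if anything falls off the work surface, if the arm or the gripper's body presses on something with over 40 N, if the wrist force passes 120 N, or if a joint passes its speed limit or range.

### The arm

A 6-joint arm with a two-finger parallel gripper is mounted at the origin on a cart in front of the work surface, level with it; the furniture and walls round the work are solid. World frame = base frame: x ahead of the robot, y to its left, z up, the work surface at z = 0. Lengths are in m, angles in rad, forces in N, time in s.
With the tool pointing down it reaches from about 0.25 to 0.775 m from the base axis. Payload 4 kg.
Tool frame: the origin (TCP) lies at the very end of the fingers, on their centre line; the grasp point (between the pads) lies 19 mm behind it (robot.grip_point_offset is the distance from the TCP to the grasp point, in m); z points along the fingers, x is the direction in which the jaws open and shut, and the axes are right-handed (so a half turn about z gives the same grasp; the last joint's range is limited). The gripper opens to 94 mm and grips with 3 to 60 N. Pads are 16 mm wide; open, the fingers measure 119 mm over their backs; the gripper's body (75 mm by 177 mm) begins 78 mm behind the grasp point.
Start: joints at [-1.261, 0.087, 1.371, -0, 1.684, -0.103], TCP at [0.221, -0.504, 0.206] pointing down, gripper open.
Joint ranges: [-3.1, 3.1], [-0.76, 2.03], [0.27, 2.55], [-1.08, 4.22], [0.17, 2.65], [-2.57, 2.57]. Speed limits (rad/s): [2.79, 2.79, 3.14, 3.14, 3.14, 3.14].

### API

Orientations are given as [roll, pitch, yaw] about the fixed x, y, z axes, in that order (R = Rz(yaw) Ry(pitch) Rx(roll)).
In Python, from bench import robot gives the robot as it stands.
- The arm moves only by the shell command python3 -m inch 'ROWS'. ROWS is text: rows parted by semicolons, each of 5 numbers parted by spaces: the shift along the tool's x, y, z in cm, then the turn about the tool's z in rad, then the closure, from 0 (fully open) to 1 (shut). In form: tx ty tz spin claw; .... A call has 1 to 20 rows; each row is the pose to reach, as a shift and turn from the pose measured when the call began, along the tool's axes at that moment; what a row does not reach only later rows make up. A row lasts 1/12 s, in which the tool goes at most 41.7 mm and 7.16 degrees, less where a joint would pass 70% of its speed; a pose out of reach is approached as far as the arm can. A call with a gripper value outside its range is refused whole. The fingers move at their own pace and stop on an object; the grip force is fixed at half the most. Time passes only in rows, so rows that repeat a pose let the fingers close. It gives the time, the measured TCP pose, the force and the opening at its end, in the units of the state.
- robot.get_obs(): the state, without advancing time (a new reading comes with each control period).
- robot.snapshot(name): name is "scene" or "top"; returns (picture, depth): 420x560x3 uint8, blue, green, red; 420x560 float32, m along the optical axis (not along the pixel's ray), 0 where there is no reading.
- robot.camera_info(name): a dict with "K" (3x3 intrinsics, pixels), "extrinsics" (4x4, takes a point from world to camera coordinates). Camera axes: x right, y down, z forward; pixel columns grow to the right and rows downward; lengths in m; the calibration is good to about 2 mm. A picture is of the moment at which its call begins. camera_info takes no time and is no camera call.
- robot.close_job(): hands the job in, once; it reports no verdict.
The state is a dict: "time": time; "joint_positions": joint angles; "qvel": joint speeds; "joint_torque": joint torques, N m; "tool_pos": TCP position; "ee_rot": TCP orientation; "wrist_force": force on the tool from outside, world axes, zero at the start; "wrist_torque": the same for the moment, N m; "width": finger opening in m.
Only numpy, scipy, OpenCV 4.12 (cv2) and the standard library are available. Lean on these libraries where they do the work, as an engineer would, in place of code of your own. Each camera call takes 0.05 s, during which the arm holds its last target.

## Working session

There is one attempt and no reset: what is moved stays moved. The work goes in short steps, Python scripts to look and compute and a shell command to move; the robot and the scene stay as the last step left them, time stands still between calls to the robot, and variables do not carry over. Pictures are saved under pics/ and viewed, and the job is handed in when it is done.

```bash
mkdir -p pics; ls
python3 - <<'E'
from bench import robot
import cv2,numpy as np
np.set_printoptions(precision=4,suppress=True)
for n in("scene","top"):
    p,d=robot.snapshot(n); cv2.imwrite(f"pics/{n}0.png",p); np.save(f"pics/{n}0.npy",d)
    c=robot.camera_info(n); print(n,c["K"],c["extrinsics"])
print(robot.get_obs())
E
```

```text
pics
scene [[495.4522   0.     274.5871]
 [  0.     495.4522 210.5034]
 [  0.       0.       1.    ]] [[-0.7608 -0.6488 -0.0109  0.51  ]
 [-0.4754  0.5687 -0.6712  0.1571]
 [ 0.4417 -0.5055 -0.7412  0.8548]
 [ 0.      0.      0.      1.    ]]
top [[468.3872   0.     283.6108]
 [  0.     468.3872 206.7439]
 [  0.       0.       1.    ]] [[ 0.0266 -0.9996  0.0001  0.171 ]
 [-0.9966 -0.0265 -0.078   0.5135]
 [ 0.078   0.002  -0.997   1.0955]
 [ 0.      0.      0.      1.    ]]
{'time': 0.1, 'joint_positions': array([-1.2611,  0.0879,  1.3721, -0.    ,  1.6836, -0.1031]), 'qvel': array([-0.0005, -0.0014, -0.0037,  0.0001,  0.0005, -0.0004]), 'joint_torque': array([  0.0033, -34.1252, -30.3302,   0.072 ,   0.0304,  -0.0001]), 'tool_pos': array([ 0.2205, -0.5034,  0.2045]), 'ee_rot': array([-3.1414,  0.0019, -1.158 ]), 'wrist_force': array([ 0.3501,  0.4643, -0.0208]), 'wrist_torque': array([-0.0261, -0.0185,  0.0452]), 'width': 0.09401498347749941}
```

View pics/top0.png

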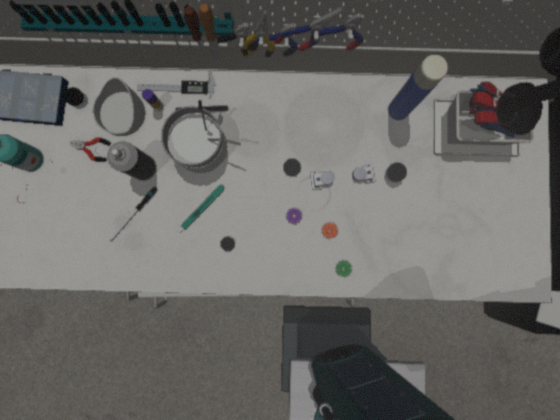

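View pics/scene0.png

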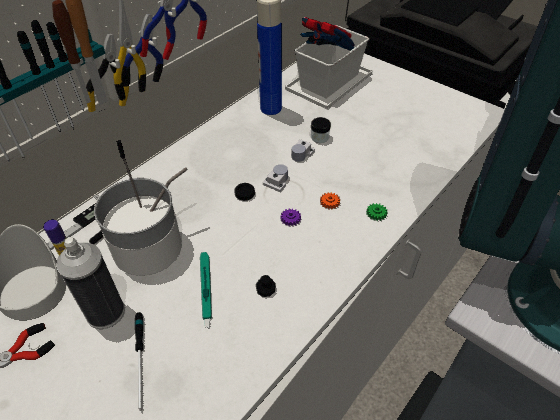

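Top view: the orange gear is at (330,230). The look-alikes are purple at (294,216) and green at (344,268). The jaws are at about (322,179) and (363,174), the cap at (292,167) and the jar at (396,172).

```bash
cat > h.py <<'E'
import numpy as np,cv2
from bench import robot
np.set_printoptions(precision=4,suppress=True)
def cloud(n,d):
    c=robot.camera_info(n);K=c["K"];E=c["extrinsics"]
    v,u=np.mgrid[:420,:560]
    P=np.stack([(u-K[0,2])/K[0,0]*d,(v-K[1,2])/K[1,1]*d,d],-1)
    return (P-E[:3,3])@E[:3,:3]
def ray(n,u,v,z):
    c=robot.camera_info(n);K=c["K"];E=c["extrinsics"];R=E[:3,:3]
    o=-R.T@E[:3,3]; r=R.T@np.array([(u-K[0,2])/K[0,0],(v-K[1,2])/K[1,1],1]); return o+r*(z-o[2])/r[2]
def gear(n,p):
    h=cv2.cvtColor(p,cv2.COLOR_BGR2HSV)
    m=((h[...,0]<18)&(h[...,1]>140)&(h[...,2]>90)).astype(np.uint8)
    k,l,s,c=cv2.connectedComponentsWithStats(m)
    return [(s[i],c[i],ray(n,*c[i],0.008)) for i in range(1,k) if s[i][4]>60]
E
python3 - <<'E'
from h import *
for n in("scene","top"):
    p=cv2.imread(f"pics/{n}0.png");d=np.load(f"pics/{n}0.npy")
    for g in gear(n,p):print(n,*g)
    C=cloud(n,d)
    x0,y0,w,h=(270,145,150,135) if n=="top" else (225,105,175,130)
    cv2.imwrite(f"pics/{n}_z.png",cv2.resize(p[y0:y0+h,x0:x0+w],None,fx=4.5,fy=4.4,interpolation=cv2.INTER_CUBIC))
    # heights map
    m=(C[...,2]>0.006)&(C[...,2]<0.06)&(C[...,0]>.2)&(C[...,0]<.65)&(abs(C[...,1])<.3)&(d>0)
    k,l,s,c=cv2.connectedComponentsWithStats(m.astype(np.uint8))
    for i in range(1,k):
        if s[i][4]>40:
            q=C[l==i];print(n,s[i],q.min(0),q.max(0),q.mean(0))
E
```

```text
scene [321 193  19  16 230] [329.7652 200.1739] [0.4562 0.0775 0.008 ]
scene [  8 330  31  31 353] [ 21.7394 348.9632] [0.6414 0.6614 0.008 ]
scene [311 117  20  25 410] [ 0.5752 -0.0989  0.006 ] [ 0.622  -0.053   0.0467] [ 0.5934 -0.0694  0.0325]
scene [291 140  24  20 308] [ 0.5766 -0.0303  0.0063] [0.6125 0.0267 0.0286] [0.5908 0.0032 0.0199]
scene [263 164  25  27 399] [0.5537 0.0694 0.0062] [0.5986 0.1246 0.0316] [0.5766 0.1023 0.0189]
scene [234 183  21  17 267] [0.5863 0.1492 0.006 ] [0.6271 0.1922 0.0184] [0.6067 0.172  0.0116]
scene [320 192  20  16 213] [0.4377 0.0554 0.006 ] [0.4778 0.0974 0.0159] [0.457  0.0778 0.01  ]
scene [367 203  20  17 230] [0.3474 0.0199 0.0063] [0.3874 0.0624 0.016 ] [0.3668 0.0425 0.0102]
scene [280 208  21  16 226] [0.4703 0.1431 0.0061] [0.5101 0.1838 0.0167] [0.4894 0.1637 0.0103]
top [476  92  17  12  62] [484.     97.371] [ 0.7917 -0.2995  0.008 ]
top [324 224  12  13 108] [329.4537 230.0648] [0.4566 0.0732 0.008 ]
top [282 158  19  18 248] [0.5863 0.1476 0.0061] [0.6284 0.1912 0.0193] [0.6077 0.1684 0.0124]
top [385 162  22  21 343] [ 0.5756 -0.1012  0.0066] [ 0.6203 -0.057   0.0495] [ 0.5962 -0.0768  0.0395]
top [352 164  23  19 312] [ 0.5747 -0.0322  0.0061] [0.6191 0.0218 0.0304] [ 0.5938 -0.0053  0.0215]
top [310 171  24  18 320] [0.5565 0.0686 0.0062] [0.5987 0.1229 0.0318] [0.5791 0.0969 0.0211]
top [286 207  17  17 164] [0.4709 0.1399 0.006 ] [0.5097 0.1785 0.0188] [0.4907 0.1601 0.0113]
top [321 222  17  17 176] [0.4375 0.0552 0.0063] [0.4762 0.0939 0.0178] [0.4575 0.0738 0.011 ]
top [335 260  18  17 182] [0.3483 0.0184 0.006 ] [0.3862 0.0585 0.0195] [0.3675 0.0386 0.0109]
```

View pics/top_z.png

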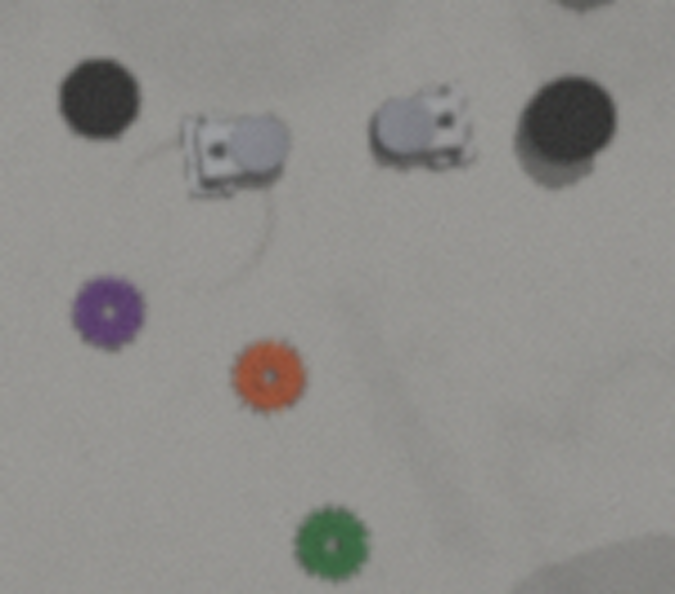

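View pics/scene_z.png

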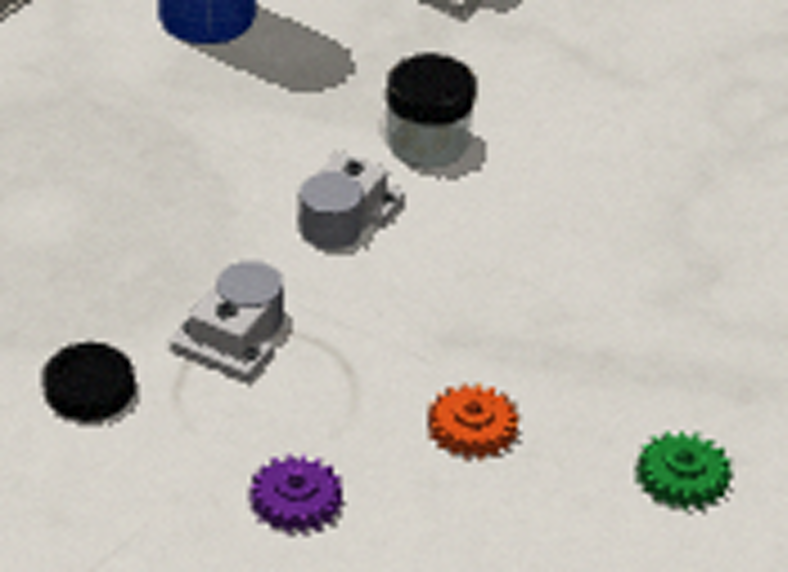

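Zoomed views: the nose tops are at about (327.3,177.5) and (360.2,173.6) in top, and (280.6,169.3) and (298.8,149.1) in scene. The gear sits left of the gap axis.

Run:
```python
from h import *
for n,L,R in(("top",(327.3,177.5),(360.2,173.6)),("scene",(280.6,169.3),(298.8,149.1))):
    l=ray(n,*L,.026);r=ray(n,*R,.026);m=(l+r)/2;dv=(l-r)[:2]
    print(n,l,r,m,np.linalg.norm(dv),"axis ang",np.arctan2(dv[1],dv[0])-np.pi/2)
    # nose-top cluster from depth: pixels of nose top
    d=np.load(f"pics/{n}0.npy");C=cloud(n,d)
    for g in((l),(r)):
        q=C[(np.hypot(C[...,0]-g[0],C[...,1]-g[1])<.03)&(C[...,2]>.0215)&(d>0)]
        print(len(q),q.mean(0),(q.min(0)+q.max(0))/2)
```

```text
top [0.5809 0.0825 0.026 ] [0.5923 0.0043 0.026 ] [0.5866 0.0434 0.026 ] 0.07899627301143781 axis ang 0.14543899092503332
200 [0.5801 0.0901 0.0255] [0.5809 0.0902 0.0267]
214 [ 0.5947 -0.0013  0.0254] [ 0.5953 -0.0013  0.026 ]
scene [0.5799 0.086  0.026 ] [0.5909 0.0106 0.026 ] [0.5854 0.0483 0.026 ] 0.07616722154335935 axis ang 0.1437907599039534
208 [0.58   0.0941 0.0247] [0.5804 0.0924 0.0266]
164 [0.5937 0.0034 0.0248] [0.5942 0.0033 0.0251]
```

```bash
cat >> h.py <<'E'
O=np.array([0.586,0.0458]);A=0.1446
ax=np.array([np.cos(A),np.sin(A)]);lt=np.array([-np.sin(A),np.cos(A)])
def W(u,v): return O+u*ax+v*lt
def G(p): q=np.asarray(p)[:2]-O; return np.array([q@ax,q@lt])
from scipy.spatial.transform import Rotation as Rt
def rel(x,y,z,yaw):
    o=robot.get_obs();M=Rt.from_euler("xyz",o["ee_rot"]).as_matrix()
    t=M.T@(np.array([x,y,z])-o["tool_pos"])*100
    s=-(yaw-o["ee_rot"][2]); print("rel cm",t.round(2),"spin",round(s,3), "yaw",o["ee_rot"][2], "pos",o["tool_pos"],"gauge",G(o["tool_pos"]))
E
python3 - <<'E'
from h import *
g=np.array([.4569,.0755]);print("gear gauge",G(g))
t=W(-.068,0);d=t-g;a=np.arctan2(d[1],d[0]);print("dir",a,"len",np.hypot(*d))
s=g-(.0205+.008+.014)*d/np.hypot(*d);print(s)
rel(*s,.10,a+np.pi/2)
E
```

```text
gear gauge [-0.1235  0.048 ]
dir -0.5686285882330144 len 0.07335238763239357
[0.4211 0.0984]
rel cm [-47.05 -42.51  10.54] spin -2.16 yaw -1.158021346630271 pos [ 0.2205 -0.5034  0.2045] gauge [-0.4408 -0.4908]
```

```bash
python3 -m inch '-47 -42.5 10.5 -2.16 0.86; -47 -42.5 10.5 -2.16 0.86; -47 -42.5 10.5 -2.16 0.86; -47 -42.5 10.5 -2.16 0.86; -47 -42.5 10.5 -2.16 0.86; -47 -42.5 10.5 -2.16 0.86; -47 -42.5 10.5 -2.16 0.86; -47 -42.5 10.5 -2.16 0.86; -47 -42.5 10.5 -2.16 0.86; -47 -42.5 10.5 -2.16 0.86; -47 -42.5 10.5 -2.16 0.86; -47 -42.5 10.5 -2.16 0.86; -47 -42.5 10.5 -2.16 0.86; -47 -42.5 10.5 -2.16 0.86; -47 -42.5 10.5 -2.16 0.86; -47 -42.5 10.5 -2.16 0.86; -47 -42.5 10.5 -2.16 0.86; -47 -42.5 10.5 -2.16 0.86; -47 -42.5 10.5 -2.16 0.86; -47 -42.5 10.5 -2.16 0.86'
cat > look.py <<'E'
import sys
from h import *
k=sys.argv[1]
for n in("scene","top"):
    p,d=robot.snapshot(n); cv2.imwrite(f"pics/{n}_{k}.png",p)
    for g in gear(n,p): print(n,g[0],g[1],g[2],"gauge",G(g[2]+np.array([0,{"top":.0023,"scene":-.0023}[n],0]))) if .3<g[2][0]<.75 and abs(g[2][1])<.2 else 0
    x0,y0,w,h=(250,125,170,150) if n=="top" else (225,85,200,150)
    cv2.imwrite(f"pics/{n}_{k}z.png",cv2.resize(p[y0:y0+h,x0:x0+w],None,fx=4,fy=4,interpolation=cv2.INTER_CUBIC))
E
python3 look.py 1; python3 -c "
from h import *
rel(.4211,.0984,.004,-.5686+np.pi/2);print(robot.get_obs()['time'],robot.get_obs()['width'])"
```

```text
time: 1.77
tool_pos: [0.4208, 0.098, 0.1]
ee_rot: [-3.139, -0.001, 1.001]
wrist_force: [-0.5, -0.2, -0.0]
width: 0.0133
scene [320 192  20  17 234] [329.8248 200.2051] [0.456  0.0775 0.008 ] gauge [-0.1244  0.0478]
rel cm [ 0.06 -0.02  9.63] spin -0.002 yaw 1.000530961799039 pos [0.421  0.0976 0.1003] gauge [-0.1558  0.0751]
1.8667 0.013082687531325035
```

View pics/scene_1.png

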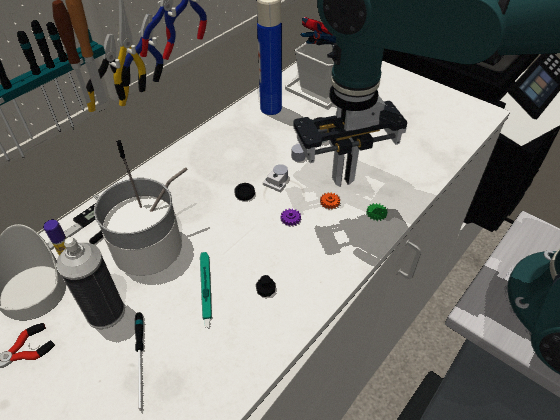

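The gripper is above and behind the gear, with the tips near (343,184) and the gear at (330,200). I'll lower it and check the tip calibration.

```bash
python3 -m inch '0.06 0 4 0 0.86; 0.06 0 7 0 0.86; 0.06 0 9 0 0.86; 0.06 0 9.6 0 0.86; 0.06 0 9.6 0 0.86; 0.06 0 9.6 0 0.86'
python3 look.py 2; python3 -c "
from h import *
o=robot.get_obs();print(o['tool_pos'])
M=Rt.from_euler('xyz',o['ee_rot']).as_matrix()
for n in ('scene',):
  c=robot.camera_info(n)
  for dx in(-.019,-.0065,.0065,.019):
   for dy in(-.008,.008):
    q=c['extrinsics'][:3,:3]@(o['tool_pos']+M@[dx,dy,0])+c['extrinsics'][:3,3];q=c['K']@q;print(dx,dy,q[:2]/q[2],(q[:2]/q[2]-[225,85])*4)
"
```

```text
time: 2.37
tool_pos: [0.422, 0.0981, 0.0052]
ee_rot: [-3.141, -0.002, 1.0]
wrist_force: [1.1, 0.3, 0.7]
width: 0.0131
scene [321 193   9  15  99] [324.9293 199.9192] [0.4641 0.0832 0.008 ] gauge [-0.1155  0.0523]
[0.423  0.0984 0.0062]
-0.019 -0.008 [347.3719 215.1436] [489.4875 520.5745]
-0.019 0.008 [344.3133 209.4599] [477.2531 497.8396]
-0.0065 -0.008 [341.5198 216.5365] [466.0792 526.146 ]
-0.0065 0.008 [338.5146 210.8248] [454.0584 503.2992]
0.0065 -0.008 [335.4037 217.9922] [441.6147 531.9689]
0.0065 0.008 [332.4546 212.2512] [429.8183 509.0049]
0.019 -0.008 [329.4938 219.3989] [417.9751 537.5955]
0.019 0.008 [326.5992 213.6295] [406.3967 514.5179]
```

View pics/scene_2z.png

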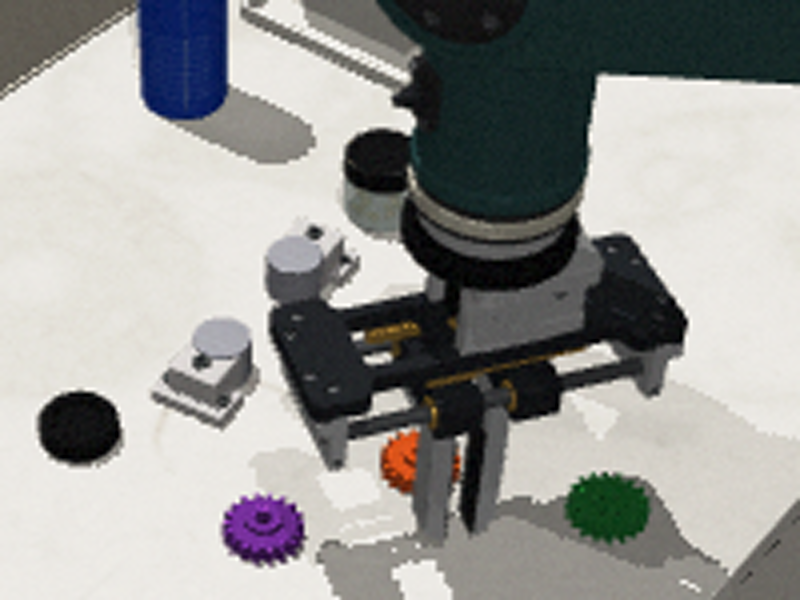

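```bash
python3 -m inch '0 0.5 0.1 0 0.86; 0 0.9 0.2 0 0.86; 0 1.2 0.2 0 0.86; 0 1.5 0.2 0 0.86; 0 1.8 0.2 0 0.86; 0 2.1 0.2 0 0.86; 0 2.4 0.2 0 0.86; 0 2.7 0.2 0 0.86; 0 3.0 0.2 0 0.86; 0 3.3 0.2 0 0.86; 0 3.6 0.2 0 0.86; 0 3.9 0.2 0 0.86; 0 4.2 0.2 0 0.86; 0 4.5 0.2 0 0.86; 0 4.7 0.2 0 0.86; 0 4.8 0.2 0 0.86'
python3 look.py 3;  python3 -c "
from h import *
rel(*W(-.068,0),.004,-.5686+np.pi/2)"
```

```text
time: 3.8
tool_pos: [0.4637, 0.0722, 0.0043]
ee_rot: [3.14, -0.003, 1.0]
wrist_force: [-0.2, 0.4, -0.3]
width: 0.0128
rel cm [-0.08  6.6   0.04] spin -0.002 yaw 0.9999738616714502 pos [0.4636 0.0723 0.0043] gauge [-0.1173  0.0439]
```

View pics/scene_3z.png

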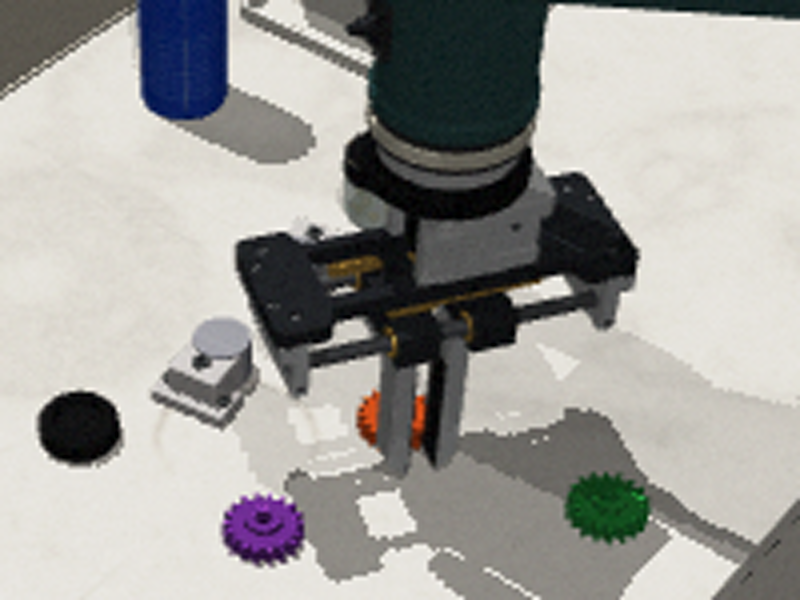

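View pics/top_3z.png

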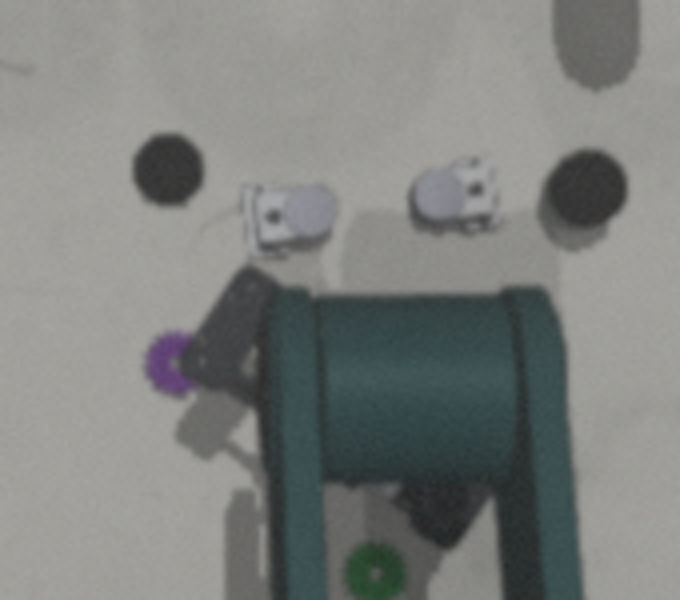

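The gear at about zoom (397,420) in scene is moving ahead of the fingers, half hidden. I'll estimate its centre from the visible edges.

Run:
```python
from h import *
p=cv2.imread("pics/scene_3.png")
h=cv2.cvtColor(p,cv2.COLOR_BGR2HSV)
m=((h[...,0]<18)&(h[...,1]>140)&(h[...,2]>50));m[:175]=0;m[215:]=0;m[:,:300]=0;m[:,350:]=0
v,u=np.nonzero(m);print(u.min(),u.max(),v.min(),v.max(),len(u))
# template fit of silhouette disc : 
p0=cv2.imread("pics/scene_1.png");h0=cv2.cvtColor(p0,cv2.COLOR_BGR2HSV)
m0=((h0[...,0]<18)&(h0[...,1]>140)&(h0[...,2]>50));m0[:175]=0;m0[215:]=0;m0[:,:300]=0;m0[:,350:]=0
v0,u0=np.nonzero(m0);print(u0.min(),u0.max(),v0.min(),v0.max())
du=u.min()-u0.min();
for a in(du,):
  for b in (v.min()-v0.min(),v.max()-v0.max()):
    q=ray("scene",329.8+a,200.2+b,.008)+[0,-.0023,0];print(q,G(q))
o=robot.get_obs();M=Rt.from_euler('xyz',o['ee_rot']).as_matrix();print(M.T@(q-o['tool_pos']))
```

```text
315 331 183 196 84
320 339 192 208
[0.4792 0.061  0.008 ] [-0.1035  0.0305]
[0.4844 0.054  0.008 ] [-0.0993  0.0228]
[-0.0041  0.0275 -0.0037]
```

```bash
python3 -m inch '0 0.3 0 0 0.86; 0 0.6 0 0 0.86; 0 0.9 0 0 0.86; 0 1.2 0 0 0.86; 0 1.5 0 0 0.86; 0 1.8 0 0 0.86; 0 2.1 0 0 0.86; 0 2.4 0 0 0.86; 0 2.7 0 0 0.86; 0 3.0 0 0 0.86; 0 3.3 0 0 0.86; 0 3.6 0 0 0.86; 0 3.7 0 0 0.86; 0 3.7 0 0 0.86; 0 2.5 0 0 0.86; 0 1.0 0 0 0.86; 0 0 0 0 0.86; 0 -2 -2 0 0.86; 0 -4 -4 0 0.86; 0 -6 -6 0 0.86'
python3 look.py 4
```

```text
time: 5.57
tool_pos: [0.4108, 0.1052, 0.0643]
ee_rot: [-3.142, -0.003, 1.0]
wrist_force: [0.5, 0.4, -0.4]
width: 0.013
scene [313 174  14  12 105] [320.8381 179.381 ] [0.5066 0.0405 0.008 ] gauge [-0.0797  0.0039]
top [339 200  13  13 111] [345.3243 205.8919] [0.5157 0.0361 0.008 ] gauge [-0.0706  0.0028]
```

View pics/scene_4z.png

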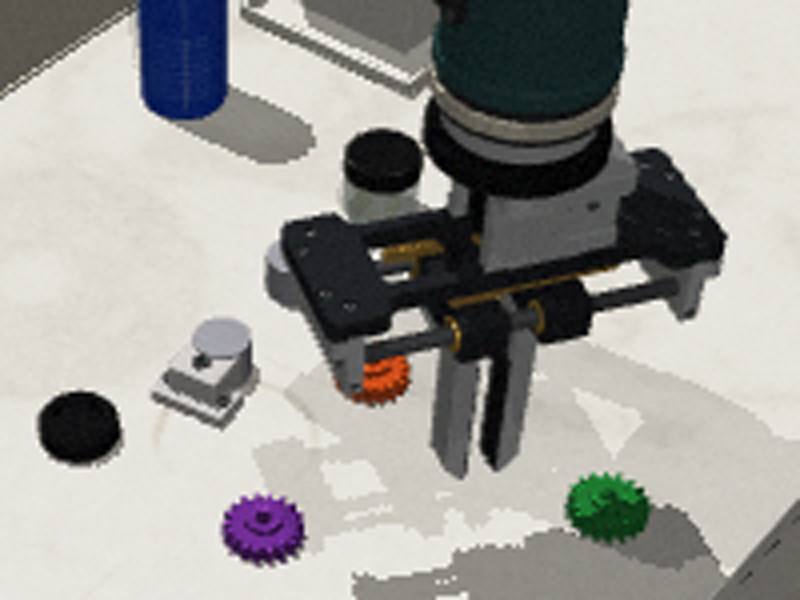

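View pics/top_4z.png

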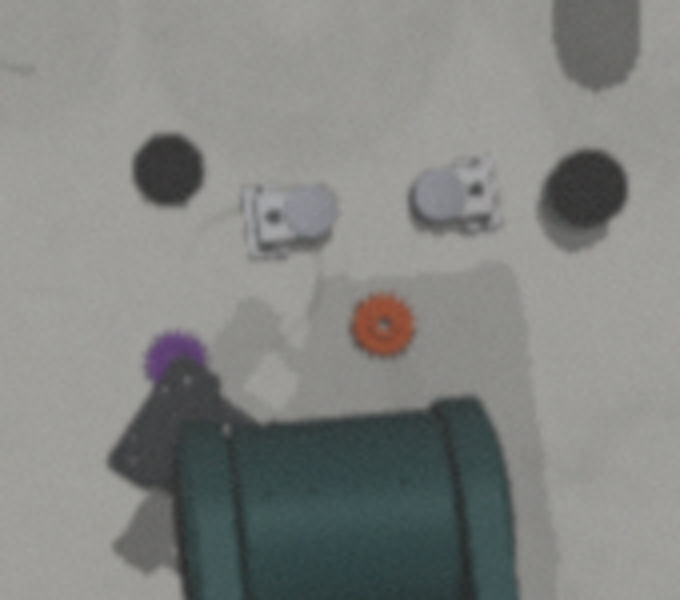

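Top view: the gear is at zoom (383,325), nearly on the gap axis (-71 mm along, +3 mm left). Next I'll go behind it for the axial push.

```bash
python3 -c "
from h import *
rel(*W(-.116,.0028),.05,A+np.pi/2)"
```

```text
rel cm [-3.18  8.87  1.76] spin -0.713 yaw 1.0027799813206602 pos [0.413  0.1063 0.0674] gauge [-0.1625  0.0848]
```

```bash
python3 -m inch '-1.5 3 0 -0.12 0.86; -2.5 6 0.5 -0.24 0.86; -3.2 8.9 1 -0.36 0.86; -3.2 8.9 1 -0.48 0.86; -3.2 8.9 1 -0.6 0.86; -3.2 8.9 1 -0.71 0.86; -3.2 8.9 1 -0.713 0.86; -3.2 8.9 1 -0.713 0.86'
python3 look.py 5; python3 -c "
from h import *
rel(*W(-.116,.0028),.004,A+np.pi/2)"
```

```text
time: 6.33
tool_pos: [0.4705, 0.0313, 0.0566]
ee_rot: [3.133, -0.002, 1.713]
wrist_force: [-0.0, -0.4, -0.4]
width: 0.0129
scene [308 170  19  16 213] [317.5493 177.5446] [0.5153 0.0405 0.008 ] gauge [-0.071   0.0027]
rel cm [ 0.02 -0.02  5.31] spin -0.002 yaw 1.7137690793137752 pos [0.4706 0.0315 0.0571] gauge [-0.1162  0.0024]
```

View pics/scene_5z.png

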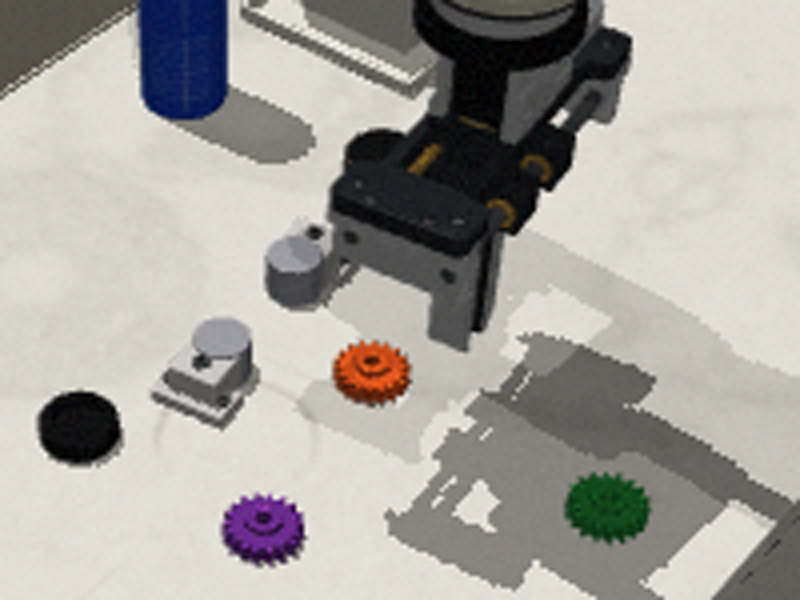

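```bash
python3 -m inch '0 0 3 0 0.86; 0 0 4.5 0 0.86; 0 0 5.2 0 0.86; 0 0 5.3 0 0.86; 0 0.5 5.3 0 0.86; 0 1.0 5.3 0 0.86; 0 1.3 5.3 0 0.86; 0 1.6 5.3 0 0.86; -0.03 1.9 5.3 0 0.86; -0.06 2.2 5.3 0 0.86; -0.09 2.5 5.3 0 0.86; -0.12 2.8 5.3 0 0.86; -0.15 3.1 5.3 0 0.86; -0.18 3.4 5.3 0 0.86; -0.21 3.7 5.3 0 0.86; -0.23 4.0 5.3 0 0.86; -0.24 4.3 5.3 0 0.86; -0.24 4.6 5.3 0 0.86; -0.24 4.8 5.3 0 0.86; -0.24 4.8 5.3 0 0.86'
python3 look.py 6; python3 -c "
from h import *
rel(*W(.03,0),.004,A+np.pi/2)"
```

```text
time: 8.1
tool_pos: [0.5194, 0.0362, 0.0045]
ee_rot: [3.132, -0.002, 1.714]
wrist_force: [-0.2, 0.5, 0.5]
width: 0.0133
scene [297 167  13  13 133] [303.218  173.0977] [0.5473 0.0492 0.008 ] gauge [-0.0381  0.0067]
rel cm [0.01 9.77 0.13] spin -0.002 yaw 1.7138056174699416 pos [0.519  0.0361 0.0045] gauge [-0.0677  0.0001]
```

View pics/scene_6z.png

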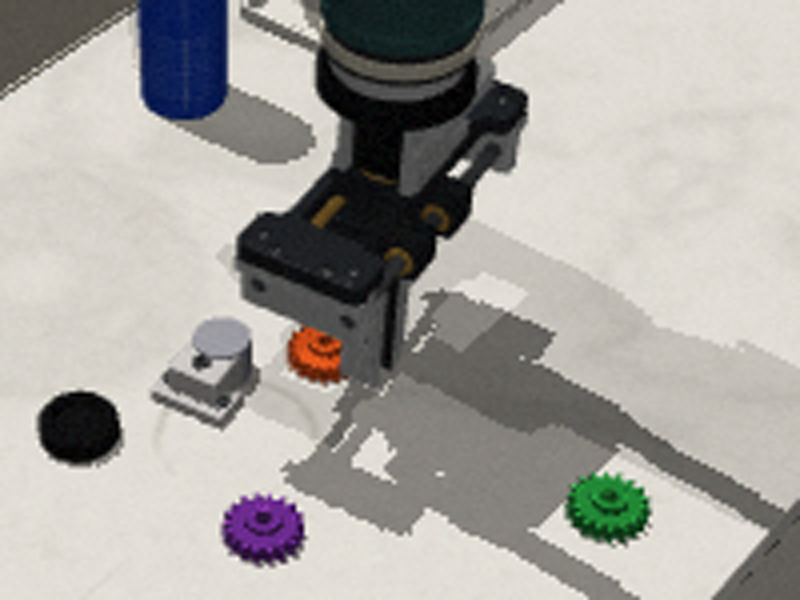

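View pics/top_6z.png

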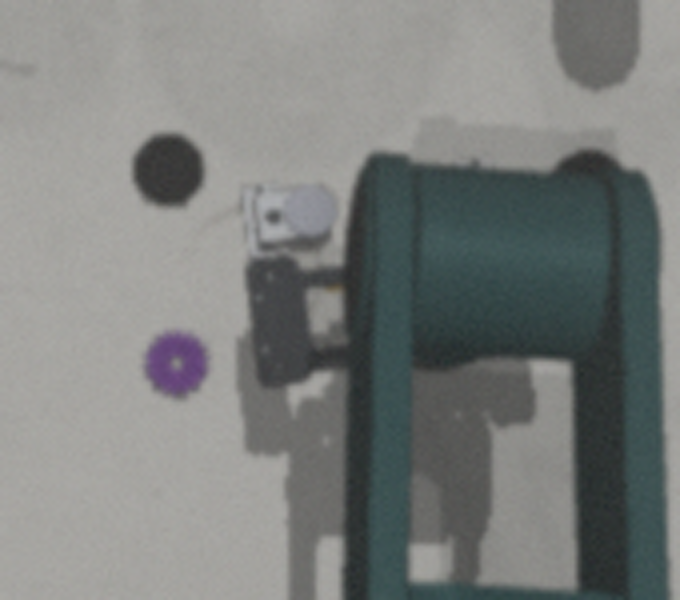

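Run:
```python
from h import *
I=[cv2.cvtColor(cv2.imread(f"pics/scene_{k}.png"),cv2.COLOR_BGR2HSV) for k in(5,6)]
f=lambda h:((h[...,0]<18)&(h[...,1]>140)&(h[...,2]>60)).astype(np.uint8)
a,b=map(f,I);a[:165]=0;a[190:]=0;a[:,:300]=0;a[:,330:]=0;b[:160]=0;b[190:]=0;b[:,:285]=0;b[:,325:]=0
# subpixel: match lower-left contour
A_=np.argwhere(a);B=np.argwhere(b)
print(A_.min(0),A_.max(0),B.min(0),B.max(0))
best=[]
# left/bottom profile: for columns near left compute bottommost row
for dv in np.arange(-10,0,.5):
  for du in np.arange(-16,-6,.5):
    s=cv2.warpAffine(a.astype(np.float32),np.float32([[1,0,du],[0,1,dv]]),(560,420))
    r=np.zeros_like(s);r[170:190,285:309]=1   # unoccluded region, lower-left
    best.append((float((np.abs(s-b)*r).sum()),du,dv))
best.sort()
for e in best[:6]:
    q=ray("scene",317.55+e[1],177.54+e[2],.008)-[0,.0023,0];print(e,q,G(q))
```

```text
[170 308] [185 326] [167 297] [179 311]
(8.0, np.float64(-12.0), np.float64(-6.0)) [0.5464 0.0399 0.008 ] [-0.04   -0.0001]
(8.0, np.float64(-11.0), np.float64(-5.0)) [0.5429 0.041  0.008 ] [-0.0434  0.0015]
(9.5, np.float64(-12.0), np.float64(-5.5)) [0.5455 0.0411 0.008 ] [-0.0408  0.0012]
(9.5, np.float64(-11.5), np.float64(-5.0)) [0.5437 0.0417 0.008 ] [-0.0425  0.002 ]
(9.75, np.float64(-11.5), np.float64(-5.5)) [0.5447 0.0404 0.008 ] [-0.0417  0.0007]
(10.0, np.float64(-11.5), np.float64(-6.0)) [0.5456 0.0392 0.008 ] [-0.0409 -0.0007]
```

```bash
python3 -m inch '0 0.25 0 0 0.86; 0 0.5 0 0 0.86; 0 0.75 0 0 0.86; 0 1 0 0 0.86; 0 1.25 0 0 0.86; 0 1.5 0 0 0.86; 0 1.75 0 0 0.86; 0 2 0 0 0.86; 0 2.25 0 0 0.86; 0 2.5 0 0 0.86; 0 2.75 0 0 0.86; 0 3 0 0 0.86; 0 3.2 0 0 0.86; 0 3.2 0 0 0.86'
python3 look.py 7; python3 -c "
from h import *
rel(*W(.026,0),.004,A+np.pi/2)"
```

```text
time: 9.37
tool_pos: [0.5511, 0.0408, 0.0048]
ee_rot: [3.132, -0.002, 1.714]
wrist_force: [0.3, -0.2, 0.3]
width: 0.0131
scene [285 161  13  14 111] [291.3784 167.8108] [0.5774 0.0526 0.008 ] gauge [-0.0079  0.0057]
rel cm [0.01 6.16 0.13] spin -0.002 yaw 1.7138118101242013 pos [0.5507 0.0407 0.0047] gauge [-0.0356  0.    ]
```

View pics/scene_7z.png

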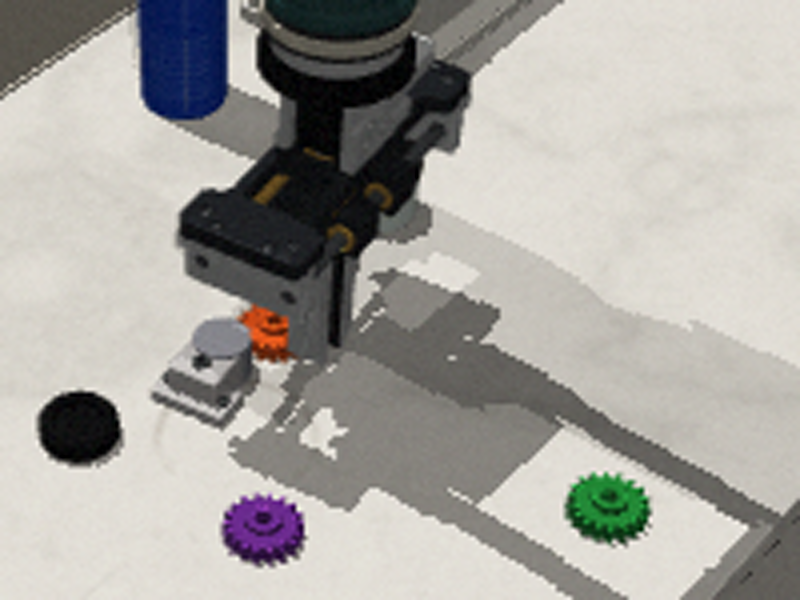

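The gear, at zoom (268,332), is entering the gap with no force rise, and the fingers are still clear of the nose. I'll continue.

```bash
python3 -m inch '0 0.2 0 0 0.86; 0 0.4 0 0 0.86; 0 0.6 0 0 0.86; 0 0.8 0 0 0.86; 0 1.0 0 0 0.86; 0 1.2 0 0 0.86; 0 1.4 0 0 0.86; 0 1.6 0 0 0.86; 0 1.8 0 0 0.86; 0 2.0 0 0 0.86; 0 2.2 0 0 0.86; 0 2.4 0 0 0.86; 0 2.4 0 0 0.86'
python3 look.py 8; python3 -c "
from h import *
rel(*W(.026,0),.004,A+np.pi/2)"
```

```text
time: 10.55
tool_pos: [0.5749, 0.0442, 0.005]
ee_rot: [3.132, -0.002, 1.714]
wrist_force: [0.0, -0.3, 0.1]
width: 0.0134
scene [275 158  12   9  66] [280.6667 161.6061] [0.6081 0.0522 0.008 ] gauge [0.0225 0.0009]
rel cm [0.   3.75 0.13] spin -0.002 yaw 1.7138312410520218 pos [0.5746 0.0442 0.005 ] gauge [-0.0115  0.    ]
```

View pics/scene_8z.png

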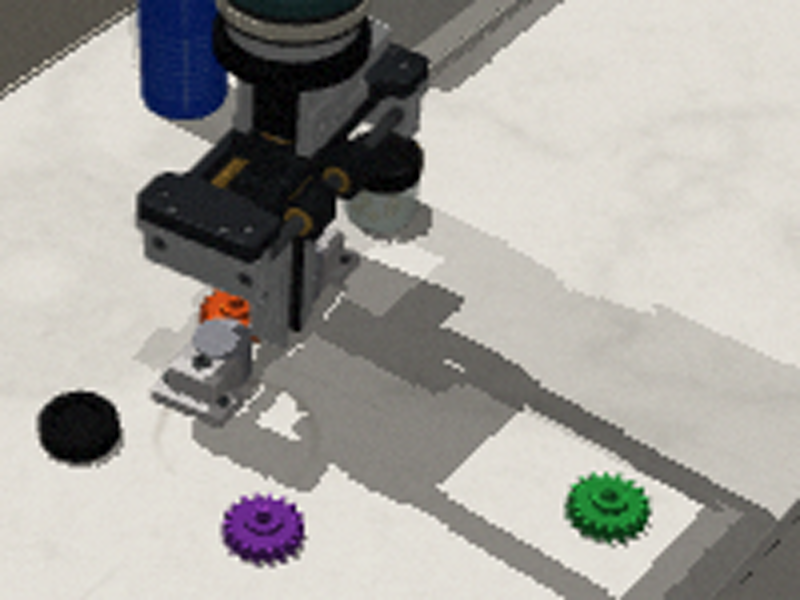

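The gear has passed the narrowest place, with its hub at zoom (232,303) behind the left nose. I'll finish the push, then back off and lift.

```bash
python3 -m inch '0 0.25 0 0 0.86; 0 0.5 0 0 0.86; 0 0.75 0 0 0.86; 0 1.0 0 0 0.86; 0 1.25 0 0 0.86; 0 1.5 0 0 0.86; 0 1.75 0 0 0.86; 0 2.0 0 0 0.86; 0 2.25 0 0 0.86; 0 2.5 0 0 0.86; 0 2.75 0 0 0.86; 0 3.0 0 0 0.86; 0 3.25 0 0 0.86; 0 3.5 0 0 0.86; 0 3.7 0 0 0.86; 0 3.8 0 0 0.86; 0 3.8 0 0 0.86; 0 3.4 0 0 0.86; 0 2.8 0 0 0.86; 0 2.8 0 0 0.86'
python3 -m inch '0 0 -1 0 0.86; 0 0 -3 0 0.86; 0 0 -5 0 0.86; 0 0 -8 0 0.86; 0 -3 -10 0 0.86; 0 -6 -12 0 0.86; 0 -9 -12 0 0.86; 0 -12 -12 0 0.86; 0 -15 -12 0 0.86; 0 -18 -12 0 0.86; 0 -20 -12 0 0.86; 0 -20 -12 0 0.86'
python3 look.py 9
```

```text
time: 12.32
tool_pos: [0.6009, 0.048, 0.005]
ee_rot: [3.134, -0.002, 1.714]
wrist_force: [-0.1, -0.1, -0.8]
width: 0.0128
time: 13.32
tool_pos: [0.3993, 0.019, 0.1243]
ee_rot: [3.134, -0.002, 1.713]
wrist_force: [0.3, -0.2, -0.2]
width: 0.0135
scene [261 151  18  14 190] [269.3579 157.2105] [0.6367 0.0572 0.008 ] gauge [0.0515 0.0017]
top [333 150  13  12 113] [339.0177 155.5929] [0.6378 0.0534 0.008 ] gauge [0.0527 0.0023]
```

View pics/scene_9z.png

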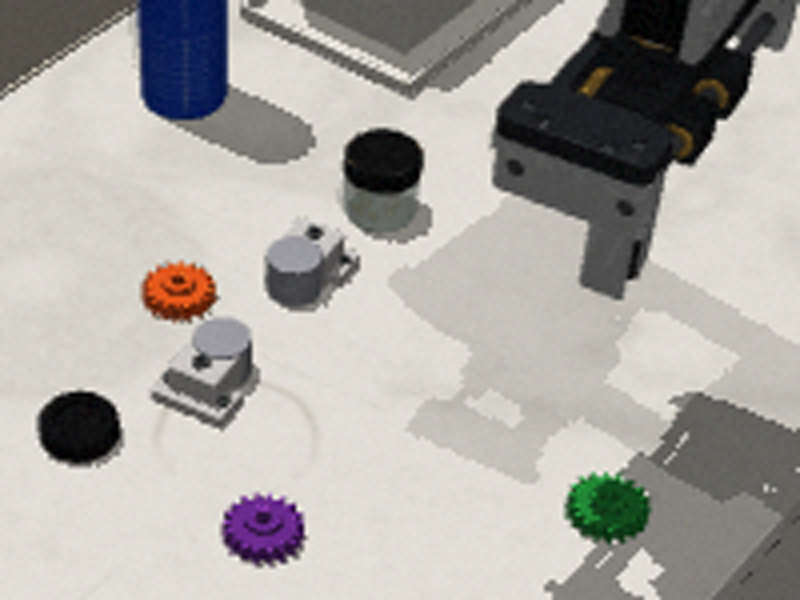

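View pics/top_9z.png

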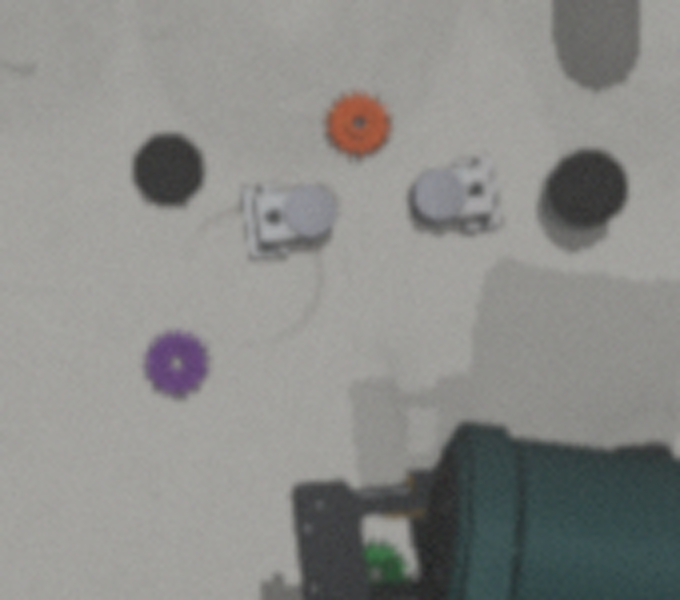

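The gear lies flat behind the gap at top zoom (358,124), 52 mm past the gap's middle. The cap, jar and look-alikes are where they were, and the arm is clear.

```bash
python3 -c "
from bench import robot
print(robot.close_job())"
```

```text
the job is handed in; nothing more can be done
None
```

I pushed the orange gear flat along the worktop with the nearly closed fingertips, first sideways onto the gap's axis, then straight through the jaws. I then backed the fingers off, lifted them clear and handed the job in at about 13.4 s.

- **Gear position:** both cameras show it lying flat about 52 mm behind the gap's middle and 2 mm left of the axis. Its near edge is about 31 mm past the middle, so it is clear of the jaws and their 22 mm foot plates.
- **Forces:** the wrist force stayed around 1 N in every reading I took.
- **Other things:** in the last pictures I looked at, the cap, jar and the purple and green look-alikes were where they started. I did not check the clamp knob or cutter at the end, but the arm never came near them.
- **Disagreement:** the two cameras differed by about 4 mm in absolute sideways position. I used the average for the gear and the jaws. Their positions relative to each other agreed to about 1 mm.

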